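Turn the parts carousel to the brass bushing

TASK

Turn the parts carousel by gently pushing the black pegs on its rim with the fingertips, until the brass bushing stands in line with the yellow pointer on the foot. Grip and lift nothing: the parts stay untouched in their pockets, and everything else on the table stays where it is. Leave the carousel standing still.

Things in the scene. Friction and masses are not known exactly. Their poses are not given: they have to be found in the camera images.
- carousel_base: Fixed dark steel foot of the parts carousel, about 224 mm across, with an arm to its front that carries the yellow pointer. Origin on the turning axis at the table top; z up; its -x axis is the direction from the turning axis to the pointer (roughly towards the robot, within about 30 degrees). It cannot move.
- pointer (a point): Tip of the yellow arrow-shaped pointer on the foot, 132 mm from the turning axis, 30 mm above the table. The arrow points inwards at the axis. The pointer block fills 131 to 169 mm from the axis, is 26 mm wide and 30 mm high.
- carousel: Round aluminium plate, 248 mm across, on the foot; origin on the turning axis at its underside, 16 mm above the table; x, y turn with it, z up. Its top is 30 mm above the table. It turns at least two full turns either way; dry friction: about 1 N at a peg turns it and it stops at once when the push stops. A 44 mm wide hub stands 14 mm high at the centre.
- pocket (a point): Centre of one of the plate's six round pockets, on the plate top. Pockets are centred 76 mm from the axis at 0, 60, .. 300 degrees from the carousel's x axis (this one at 0); each is a grey collar 57 mm outside, 53 mm inside, 6 mm high. Five hold one part each in no fixed order, one is empty.
- peg (a point): Centre of the top of one of the six upright black push pegs on the plate's rim, 60 mm above the table. Pegs are centred 116 mm from the axis at 30, 90, .. 330 degrees from the carousel's x axis (this one at 30), midway between the pockets; each is 30 mm high, 14 mm in diameter (18 mm at the foot, 16 mm near the top).
- bushing: THE WANTED PART: brass (pale yellow) flanged bushing standing upright, flange up, 34 across, 28 high (mm), loose in one of the carousel's pockets. Origin at the centre of its underside, which rests on the plate top 30 mm above the table.
- ball_bearing: steel ball bearing lying flat, 35 across, 11 high (mm), loose in one of the carousel's pockets. Origin at the centre of its underside, which rests on the plate top 30 mm above the table; to be left untouched in its pocket.
- gear_24: steel spur gear with hub, lying flat, 48 across, 18 high (mm), loose in one of the carousel's pockets. Origin at the centre of its underside, which rests on the plate top 30 mm above the table; to be left untouched in its pocket.
- red_ring_3: red plastic ring lying flat, 44 across, 10 high (mm), loose in one of the carousel's pockets. Origin at the centre of its underside, which rests on the plate top 30 mm above the table; to be left untouched in its pocket.
- blue_bracket: blue plastic angle bracket, 40x30x35 (mm), loose in one of the carousel's pockets. Origin at the centre of its underside, which rests on the plate top 30 mm above the table; to be left untouched in its pocket.
- oil_bottle: white oil bottle with red dropper tip, 43 across, 118 high (mm), loose on the table, to be left alone. Origin at the centre of its underside.
- multimeter: orange and black multimeter lying flat, 139x74x48 (mm), loose on the table, to be left alone. Origin at the centre of its underside.
- screw_dish: round metal dish of screws, 97 across, 25 high (mm), loose on the table, to be left alone. Origin at the centre of its underside.
- screwdriver_small: small screwdriver with orange handle, 23x164x26 (mm), loose on the table, to be left alone. Origin at the centre of its underside.
- marker_blue: blue marker pen, 16x139x19 (mm), loose on the table, to be left alone. Origin at the centre of its underside.

How it is judged:
By the outcome, as a careful person would: the job done as asked, in the order asked, and still so for the second after the job is handed in, with the robot touching nothing.
It also fails if it takes over 64 s, if anything falls off the work surface, if the arm or the gripper's body presses on something with over 40 N, if the wrist force passes 120 N, or if a joint passes its speed limit or range.

ROBOT

A 6-joint arm with a two-finger parallel gripper is mounted at the origin on a cart in front of the work surface, level with it; the furniture and walls round the work are solid. World frame = base frame: x ahead of the robot, y to its left, z up, the work surface at z = 0. Lengths are in mm, angles in rad, forces in N, time in s.
With the tool pointing down it reaches from about 300 to 750 mm from the base axis. Payload 8.5 kg.
Tool frame: the origin (TCP) lies at the very end of the fingers, on their centre line; the grasp point (between the pads) lies 19 mm behind it; z points along the fingers, y is the line along which they close (so a half turn about z gives the same grasp; the last joint's range is limited). The gripper opens to 88 mm and grips with 3 to 60 N. Pads are 18 mm wide; open, the fingers measure 123 mm over their backs; the gripper's body (75 mm by 187 mm) begins 45 mm behind the grasp point.
Start: joints at [-1.329, 0.381, 1.297, -0, 1.464, -0.215], TCP at [242.585, -493.592, 207.348] pointing down, gripper open.
Joint ranges: [-3.11, 3.11], [-0.89, 2.33], [0.22, 2.48], [-1.42, 4.56], [0.17, 2.85], [-2.88, 2.88]. Speed limits (rad/s): [2.39, 2.39, 3.14, 3.14, 3.14, 3.14].

INTERFACE

Orientations are given as a unit quaternion [w, x, y, z].
In Python, from bench import state, read_camera, close_job, masks_of gives the robot as it stands.
- The arm moves only by the tool drive_tool, never from a script. Its argument "moves" is a list of rows, each a list of 3 entries, a list of its own where there are three numbers: the closure in counts, from 0 (fully open) to 255 (shut), then the shift along the world's x, y, z in m, then the turn, a rotation vector about the world's x, y, z in rad. A call has exactly 8 rows; each row is the pose to reach, as a shift and turn from the pose commanded when the call began; what a row does not reach only later rows make up. A row lasts 1/12 s, in which the tool goes at most 41.7 mm and 7.16 degrees, less where a joint would pass 70% of its speed; a pose out of reach is approached as far as the arm can. A call with a gripper value outside its range is refused whole. The fingers move at their own pace and stop on an object; "squeeze" is the grip in N (left out, the last holds). Time passes only in rows, so rows that repeat a pose let the fingers close, or fill a call up. It gives the time, the measured TCP pose, the force, the opening and the grip force at its end, in the units of the state.
- state(): the state, without advancing time (a new reading comes with each control period).
- read_camera(name): name is "side" or "top"; returns a dict with "img" (480x640x3 uint8, red, green, blue), "K" (3x3 intrinsics, pixels), "k1" (the pictures are not rectified: a ray, as slopes to the right and down, at radius r is drawn at 1 + k1 r^2 times it, then the intrinsics apply), "R" (3x3) and "t" (3): a world point X has camera coordinates R X + t. Camera axes: x right, y down, z forward; pixel columns grow to the right and rows downward; lengths in mm; the calibration is good to about 2 mm. A picture is of the moment at which its call begins. There is no depth.
- close_job(): hands the job in; it is judged then, once.
Trained networks look in the newest picture that a camera, given by its name, has taken for a name from the list of things; names that differ only in an ending like _2 or _b are one class to them, and where a whole thing is asked for, a point or a joint stands for the part that bears it (a point fixed in the world has none). Each returns a list of dicts, best first, with "p" (0 to 1); they miss things now and then, are a little off and sometimes report something else, mostly with a low value. They report only what shows in the picture. A call takes as long as a camera call.
- masks_of(camera, thing): "mask" (480x640 bool, what is visible of it) and "extent" ([left, top, right, bottom] in pixels, round what is visible of it).
The state is a dict: "time": time; "joint_pos": joint angles; "dq": joint speeds; "joint_efforts": joint torques, N m; "ee_pos": TCP position; "tool_rot": TCP orientation; "ft_force": force on the tool from outside, world axes, zero at the start; "wrist_torque": the same for the moment, N m; "gripper_width": finger opening in mm; "grasp_force": force on a finger pad.
Only numpy, scipy, OpenCV 4.12 (cv2) and the standard library are available. Lean on these libraries where they do the work, as an engineer would, in place of code of your own. Each camera call takes 0.05 s, during which the arm holds its last target. There are 200 camera calls.

## Working session

There is one attempt and no reset: what is moved stays moved. The work goes in short steps, Python scripts to look and compute and a tool call to move; the robot and the scene stay as the last step left them, time stands still between calls to the robot, and variables do not carry over. Pictures are saved under pics/ and viewed, at most 10 in all, crops included, and the job is handed in when it is done.

Besides the shell and the picture viewer there is one more tool, called after "Call:" in YAML: its name, and indented under it one key for each argument. drive_tool: Moves the arm, as the interface text tells. Its arguments: {"type":"object","properties":{"moves":{"type":"array","items":{"type":"array"}},"squeeze":{"type":"number"}},"required":["moves"]}

```bash
mkdir -p pics
cat > h.py <<'E'
import numpy as np, cv2
from bench import state, read_camera, close_job, masks_of
def ray(c,uv):
    K=np.array(c["K"],float); d=(np.array(uv,float)-K[:2,2])/[K[0,0],K[1,1]]
    s=d.copy()
    for _ in range(30): s=d/(1+c["k1"]*(s@s))
    R=np.array(c["R"]);t=np.array(c["t"]).ravel()
    return -R.T@t, R.T@np.array([s[0],s[1],1.])
def at(c,uv,z):
    o,d=ray(c,uv); return (o+d*(z-o[2])/d[2])[:2]
def proj(c,X):
    X=np.array(c["R"])@np.array(X,float)+np.array(c["t"]).ravel(); s=X[:2]/X[2]
    s=s*(1+c["k1"]*(s@s)); K=np.array(c["K"]); return K[:2,:2]@s+K[:2,2]
E
python3 - <<'E'
from h import *
for n in ["top","side"]:
    c=read_camera(n); cv2.imwrite(f"pics/{n}0.png",c["img"][:,:,::-1])
    o,d=ray(c,[320,240]); print(n,o.round(),d.round(2))
    for th,z in [("peg",60),("bushing",58),("carousel",30),("carousel_base",16),("pocket",36),("pointer",30),("gear_24",48),("red_ring_3",40),("ball_bearing",41),("blue_bracket",50)]:
        try:
            for m in masks_of(n,th)[:7]:
                ys,xs=np.nonzero(m["mask"]); print(th,round(m["p"],2),np.round(m["extent"]),at(c,[xs.mean(),ys.mean()],z).round(1))
        except Exception as e: print(th,e)
E
```

```text
top [ 493.   32. 1162.] [ 0.08 -0.02 -1.  ]
peg 0.74 [274. 194. 386. 309.] [551.5  -7.2]
bushing 0.66 [358. 247. 369. 258.] [550.8 -81.5]
carousel 0.97 [274. 196. 381. 308.] [552.5  -8.6]
carousel_base 0.84 [323. 306. 340. 327.] [406.6 -10.3]
pocket 0.81 [274. 196. 385. 305.] [552.2  -8.7]
pointer 0.73 [324. 306. 345. 329.] [406.6 -10.8]
gear_24 0.8 [286. 241. 301. 260.] [555.6  71.1]
gear_24 0.52 [322. 306. 341. 329.] [408.   -8.7]
red_ring_3 0.78 [305. 214. 322. 230.] [621.   31.6]
ball_bearing 0.7 [337. 273. 354. 286.] [486.6 -39.6]
blue_bracket 0.49 [302. 272. 321. 291.] [489.9  37.7]
blue_bracket 0.24 [405. 178. 429. 197.] [ 693.7 -204.5]
side [ 374. -708.  560.] [ 0.23  0.8  -0.55]
peg 0.84 [241. 215. 375. 315.] [536.9 -71. ]
peg 0.37 [288. 230. 309. 246.] [545.4  33.8]
bushing 0.81 [308. 267. 328. 292.] [544.2 -96.3]
bushing 0.17 [243. 213. 375. 314.] [537.7 -69.7]
carousel 0.69 [238. 214. 374. 314.] [546.6 -33.5]
carousel_base 0.62 [220. 278. 305. 314.] [409.3 -28. ]
pocket 0.96 [240. 214. 377. 311.] [544.6 -40.9]
pointer 0.6 [220. 276. 317. 312.] [403.2 -40.8]
gear_24 0.53 [287. 229. 310. 248.] [549.   50.9]
red_ring_3 0.72 [324. 237. 350. 252.] [614.9  21.6]
ball_bearing 0.48 [269. 271. 286. 285.] [483.1 -49.9]
blue_bracket 0.69 [259. 238. 280. 263.] [488.4  18.4]
```

Run:
```python
import cv2
a=cv2.imread("pics/top0.png")[170:345,240:440]; cv2.imwrite("pics/topc.png",cv2.resize(a,None,fx=3.4,fy=3.4,interpolation=cv2.INTER_CUBIC))
```

```text
(no output)
```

View pics/top0.png

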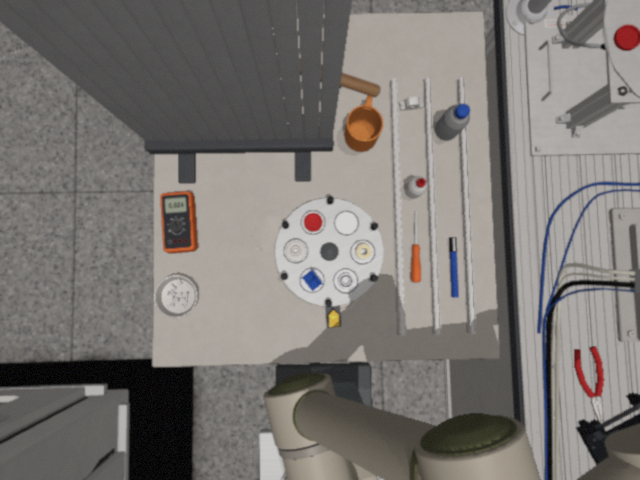

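View pics/topc.png

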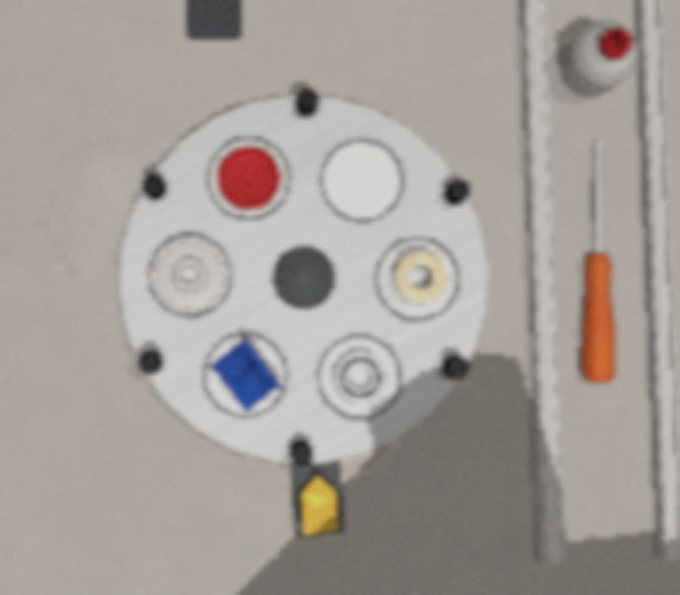

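View pics/side0.png

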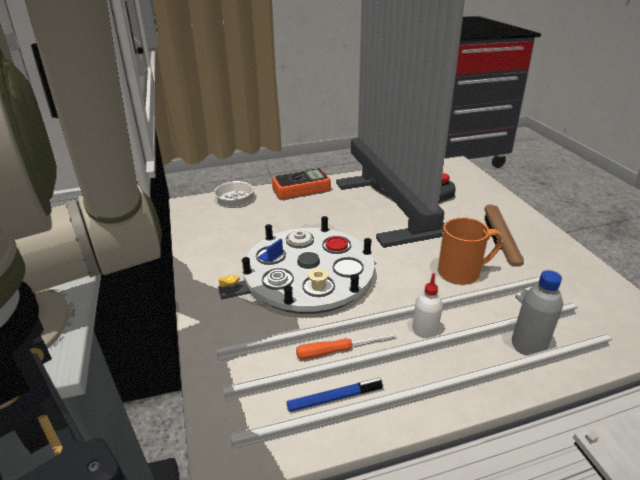

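The top view shows the plate centred near pixel (330,251). The bushing is on the right at (364,251), and the pointer is at (334,317), towards the robot. Pegs are visible all around the rim, and the bottle at (415,187) and the screen at the top are clear of it. Next I'll fit the geometry.

```bash
cat >> h.py <<'E'
from scipy.optimize import least_squares
from scipy import ndimage
def pegs(c, box=(190,315,268,392), thr=60):
    g=c["img"].max(2).astype(float); P=[]
    a=np.zeros(g.shape,bool); a[box[0]:box[1],box[2]:box[3]]=True
    l,n=ndimage.label((g<thr)&a)
    for i in range(1,n+1):
        ys,xs=np.nonzero(l==i)
        if 4<=len(xs)<70:
            w=(thr+40-g[ys,xs]); P.append((*at(c,[(xs*w).sum()/w.sum(),(ys*w).sum()/w.sum()],52),len(xs)))
    return np.array(P)
def fit(P,c0=(552,-8)):
    P=P[:,:2]
    P=P[abs(np.hypot(*(P-c0).T)-116)<10]
    def f(p):
        a=np.arctan2(P[:,1]-p[1],P[:,0]-p[0]); k=np.round((a-p[2])/(np.pi/3))
        b=p[2]+k*np.pi/3
        return np.r_[P[:,0]-p[0]-116*np.cos(b),P[:,1]-p[1]-116*np.sin(b)]
    best=min((least_squares(f,[*c0,s],loss="soft_l1") for s in np.linspace(0,1,8)),key=lambda r:r.cost)
    return best.x,f(best.x).round(1)
E
python3 - <<'E'
from h import *
from scipy.spatial.transform import Rotation as Ro
c=read_camera("top"); P=pegs(c); print(P.round(1)); p,r=fit(P); print(p.round(1),np.degrees(p[2])%60,r)
im=c["img"].astype(int)
# pointer yellow
y=(im[:,:,0]>120)&(im[:,:,2]<90)&(im[:,:,1]>100); y[:300]=0;y[335:]=0;y[:,:318]=0;y[:,350:]=0
ys,xs=np.nonzero(y); q=at(c,[xs.mean(),ys.mean()],29); print("ptr",len(xs),q, ys.min(),xs[ys==ys.min()], np.degrees(np.arctan2(*(q-p[:2])[::-1])), np.hypot(*(q-p[:2])))
m=masks_of("top","bushing")[0]["mask"]; ys,xs=np.nonzero(m)
for z in(50,58): b=at(c,[xs.mean(),ys.mean()],z); print("bush",b,np.degrees(np.arctan2(*(b-p[:2])[::-1])),np.hypot(*(b-p[:2])))
s=state(); R=Ro.from_quat(np.r_[s["tool_rot"][1:],s["tool_rot"][0]]).as_matrix(); print(R.round(3), s["gripper_width"],s["ee_pos"],s["time"])
cc=read_camera("side"); sm=masks_of("side","pointer")[0]
im=cc["img"].astype(int); y=(im[:,:,0]>120)&(im[:,:,2]<90)&(im[:,:,1]>100); y[:265]=0;y[300:]=0;y[:,:210]=0;y[:,250:]=0
ys,xs=np.nonzero(y); q=at(cc,[xs.mean(),ys.mean()],27); print("ptr side",len(xs),q,"tip",at(cc,[xs.max(),ys[xs==xs.max()].mean()],30))
E
```

```text
[[ 668.3   -8.6   23. ]
 [ 614.5   92.2   23. ]
 [ 607.3 -106.    22. ]
 [ 500.1   96.6   19. ]
 [ 492.2 -101.    26. ]
 [ 439.5    1.1   18. ]]
[553.6  -4.   15.7] 57.682015256754426 [-1.2 -1.1 -0.2  0.4  0.6  1.8  0.1 -1.8  0.7 -2.1  1.   0.4]
ptr 151 [402.09096627 -11.31462672] 310 [332 333 334] -177.22653016083282 151.69219659677933
bush [552.33109729 -80.31094724] -90.95642399453598 76.34692983080765
bush [551.90360973 -79.50226331] -91.29083099965219 75.54678091152981
[[ 0.897  0.441  0.   ]
 [ 0.441 -0.897  0.   ]
 [ 0.    -0.    -1.   ]] 87.99732085616428 [ 242.57579444 -493.59861014  207.34827301] 1.2
ptr side 120 [398.58279037 -13.45852699] tip [416.16258442 -18.29414342]
```

```bash
cat >> h.py <<'E'
def overlay(c,cx,cy,a,pa,name,box,f):
    x0,y0,x1,y1=box
    im=cv2.resize(np.ascontiguousarray(c["img"][y0:y1,x0:x1,::-1]),None,fx=f,fy=f,interpolation=cv2.INTER_CUBIC)
    px=lambda X:tuple(int(v) for v in ((proj(c,X)-[x0,y0]+.5)*f).round())
    def circ(x,y,z,r,col):
        pts=np.array([px([x+r*np.cos(t),y+r*np.sin(t),z]) for t in np.linspace(0,2*np.pi,90)]); cv2.polylines(im,[pts],True,col,1)
    circ(cx,cy,30,124,(0,0,255)); circ(cx,cy,44,22,(0,255,0))
    for k in range(6):
        t=a+k*np.pi/3; circ(cx+116*np.cos(t),cy+116*np.sin(t),60,8,(255,0,255))
        t+=np.pi/6; circ(cx+76*np.cos(t),cy+76*np.sin(t),36,28.5,(255,128,0))
    u=np.array([np.cos(pa),np.sin(pa)]); v=np.array([-u[1],u[0]]); o=np.array([cx,cy])
    cv2.line(im,px([*o,30]),px([*(o+132*u),30]),(0,200,255),1)
    for z in(0,30):
        cv2.polylines(im,[np.array([px([*(o+r*u+w*v),z]) for r,w in((131,-13),(131,13),(169,13),(169,-13))])],True,(0,128,0) if z==0 else (0,0,255),1)
    cv2.imwrite(f"pics/{name}.png",im)
E
python3 - <<'E'
from h import *
c=read_camera("top"); g=c["img"].max(2)
l,n=ndimage.label(g<95); i=l[251,330]; ys,xs=np.nonzero(l==i); print("hub",len(xs),at(c,[xs.mean(),ys.mean()],43))
# plate edge: radial gradient fit
best=[]
gg=cv2.GaussianBlur(c["img"].astype(np.float32).mean(2),(0,0),.8)
def score(p,r,z,sg):
    t=np.linspace(0,2*np.pi,240,endpoint=False); s=[]
    for dr in(-3,3):
        uv=np.array([proj(c,[p[0]+(r+dr)*np.cos(k),p[1]+(r+dr)*np.sin(k),z]) for k in t],np.float32)
        s.append(cv2.remap(gg,uv[:,0:1],uv[:,1:2],cv2.INTER_LINEAR)[:,0])
    return np.median(np.clip((s[0]-s[1])*sg,-30,30)) if 0 else np.clip((s[0]-s[1])*sg,-25,25).mean()
from scipy.optimize import minimize
for nm,r,z,sg in(("plate",124,30,1),("hub",22,44,-1)):
    R=minimize(lambda p:-score(p,r,z,sg),[553,-6],method="Nelder-Mead",options=dict(initial_simplex=[[553,-6],[557,-6],[553,-2]])); print(nm,R.x,R.fun)
overlay(c,553.5,-5,np.radians(57.7),np.radians(-177.2),"ov0",(262,182,402,337),4)
E
```

```text
hub 215 [553.31870824  -4.50811121]
plate [552.826087    -5.74221992] -14.482008934020996
hub [553.  -6.] -25.0
```

View pics/ov0.png

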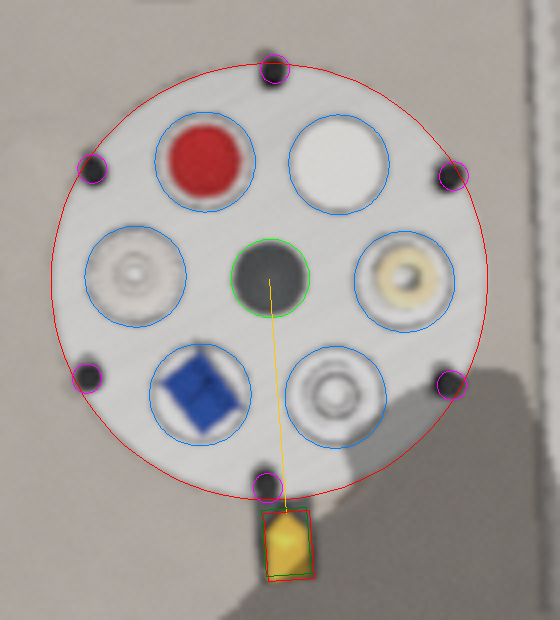

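The overlay fits well: axis ≈ (553,-5), peg angle 57.7° mod 60, pointer at about -177°, bushing at about -92°. I need to turn it about -85°. I'll straddle the peg at -62° with the half-open fingers and carry it round the arc.

Call:
drive_tool:
  moves:
    - [165,[0.023,0.024,0],[0,0,0.1]]
    - [165,[0.046,0.048,0],[0,0,0.2]]
    - [165,[0.069,0.072,0],[0,0,0.3]]
    - [165,[0.092,0.096,0],[0,0,0.4]]
    - [165,[0.115,0.12,0],[0,0,0.5]]
    - [165,[0.138,0.144,0],[0,0,0.6]]
    - [165,[0.161,0.168,0],[0,0,0.7]]
    - [165,[0.184,0.192,0],[0,0,0.8]]

```text
time: 2.02
ee_pos: [427.5, -300.3, 207.5]
tool_rot: [0.0, 0.808, 0.59, 0.0]
ft_force: [0.3, -0.3, 0.7]
gripper_width: 36.8
grasp_force: 0.0
```

Call:
drive_tool:
  moves:
    - [165,[0.023,0.024,0],[0,0,0.1]]
    - [165,[0.046,0.048,0],[0,0,0.2]]
    - [165,[0.069,0.072,0],[0,0,0.3]]
    - [165,[0.092,0.096,0],[0,0,0.4]]
    - [165,[0.115,0.12,0],[0,0,0.5]]
    - [165,[0.138,0.144,0],[0,0,0.6]]
    - [165,[0.161,0.168,0],[0,0,0.7]]
    - [165,[0.182,0.191,0],[0,0,0.8]]

```text
time: 2.68
ee_pos: [609.7, -109.0, 207.3]
tool_rot: [0.0, 0.514, 0.858, 0.0]
ft_force: [-0.4, -0.7, 0.5]
gripper_width: 30.8
grasp_force: 0.0
```

Call:
drive_tool:
  moves:
    - [165,[0,0,-0.03],[0,0,0]]
    - [165,[0,0,-0.06],[0,0,0]]
    - [165,[0,0,-0.09],[0,0,0]]
    - [165,[0,0,-0.11],[0,0,0]]
    - [165,[0,0,-0.117],[0,0,0]]
    - [165,[0,0,-0.117],[0,0,0]]
    - [165,[0,0,-0.117],[0,0,0]]
    - [165,[0,0,-0.117],[0,0,0]]

```text
time: 3.35
ee_pos: [609.4, -111.0, 92.1]
tool_rot: [0.001, 0.516, 0.856, 0.0]
ft_force: [-0.5, -0.3, 0.9]
gripper_width: 31.1
grasp_force: 0.0
```

Run:
```python
from h import *
s=state(); print(s)
a=read_camera("side")["img"][170:340,200:440]; cv2.imwrite("pics/s1.png",cv2.resize(a[:,:,::-1],None,fx=3.2,fy=3.2))
```

```text
{'time': 3.35, 'joint_pos': array([-3.70960343e-01,  5.96711628e-01,  1.26994952e+00,  2.75457461e-06,
        1.27193118e+00, -8.56861314e-01]), 'dq': array([-0.00092873, -0.0060521 ,  0.00105016, -0.00065753, -0.00312825,
        0.00019885]), 'joint_efforts': array([-2.14397383e-02, -5.15186012e+01, -1.99136531e+01,  3.67663801e-02,
        6.87951338e-02, -1.08685842e-04]), 'ee_pos': array([ 609.40766265, -110.96380626,   92.10342888]), 'tool_rot': array([1.47793442e-03, 5.16233609e-01, 8.56446502e-01, 2.57297504e-04]), 'ft_force': array([-0.49660474, -0.31077816,  0.94899317]), 'wrist_torque': array([-0.03377456, -0.09729287, -0.05267626]), 'grasp_force': 0.0, 'gripper_width': 31.05820949934323}
```

View pics/s1.png

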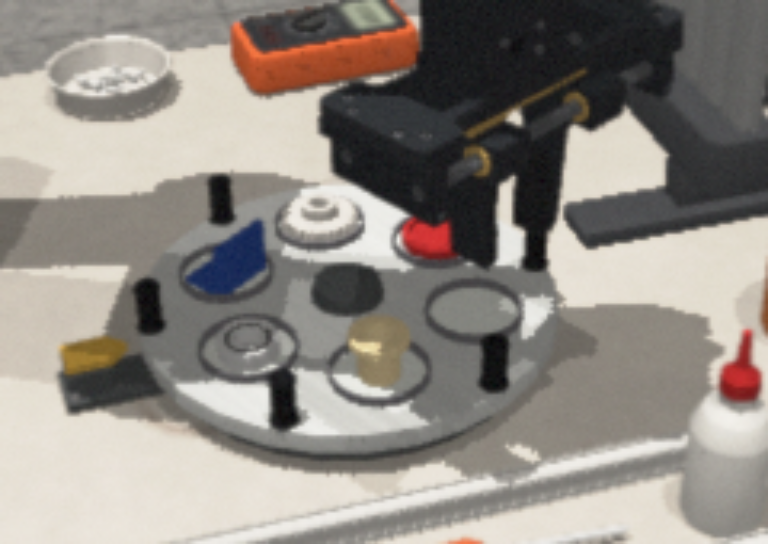

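The fingers (tips at crop (480,262) and (540,230)) hover at z≈92 and look higher and further back than the peg at crop (495,340). I'll check that by projection before going lower.

Run:
```python
from h import *
c=read_camera("side")
f=lambda X:((proj(c,X)-[200,170])*3.2).round()
s=state()["ee_pos"]; t=np.array([.883,.469,0])
print("tcp",f(s),"fingers",f(s+t*24),f(s-t*24),"peg top",f([606.9,-107.7,60]),"at tcp z45",f([s[0],s[1],45]))
```

```text
tcp [505. 290.] fingers [535. 271.] [473. 310.] peg top [497. 336.] at tcp z45 [502. 361.]
```

Run:
```python
from h import *
c=read_camera("side"); s=state()["ee_pos"]; print(s)
x0,y0,f=300,190,7
im=cv2.resize(np.ascontiguousarray(c["img"][y0:y0+85,x0:x0+110,::-1]),None,fx=f,fy=f)
t=np.array([.883,.469,0])
for X,col in[(s,(0,0,255)),(s+t*15.5,(0,255,0)),(s-t*15.5,(0,255,0)),(s+t*33,(255,255,0)),(s-t*33,(255,255,0)),([606.9,-107.7,60],(255,0,255))]:
    p=((proj(c,X)-[x0,y0]+.5)*f).astype(int); cv2.circle(im,tuple(int(v) for v in p),4,col,2)
cv2.imwrite("pics/s2.png",im)
```

```text
[ 609.09415999 -110.8016245    91.63202189]
```

View pics/s2.png

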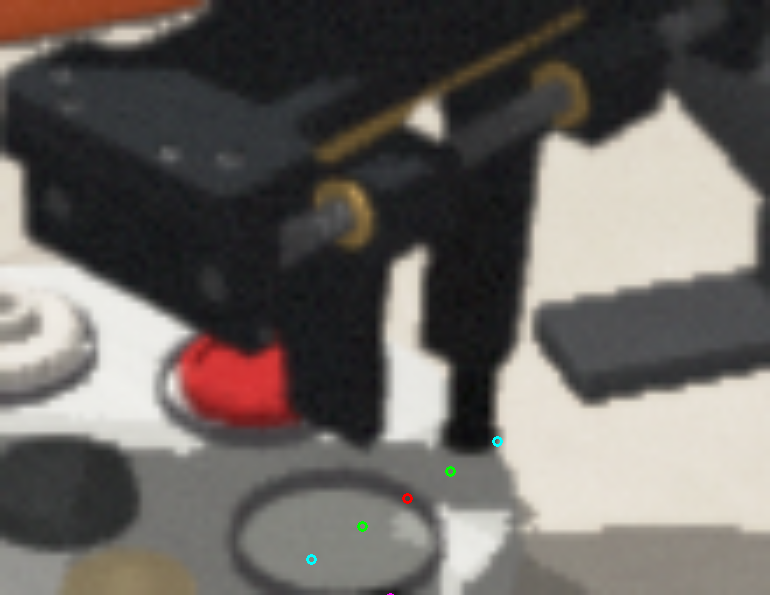

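The drawn TCP marks fall about 14 px below the visible fingertips, while the peg mark is right. Before going lower I'll check in both cameras whether the tool is offset.

Run:
```python
from h import *
s=state()["ee_pos"]; t=np.array([.883,.469,0]); n=np.array([.469,-.883,0]); out=[]
for nm,(x0,y0,w,h),f in(("top",(280,170,130,150),3),("side",(270,90,190,200),2)):
    c=read_camera(nm); im=cv2.resize(np.ascontiguousarray(c["img"][y0:y0+h,x0:x0+w,::-1]),None,fx=f,fy=f,interpolation=cv2.INTER_CUBIC)
    im=np.clip(im.astype(float)*1.6,0,255).astype(np.uint8)
    P=lambda X:[int(v) for v in (proj(c,X)-[x0,y0]+.5)*f]
    for z,col in((64,(0,255,0)),(0,(0,0,255))):
        a,b=(93.5,37.5) if z else (33,9)
        cv2.polylines(im,[np.array([P(s+i*a*t+j*b*n+[0,0,z]) for i,j in((1,1),(1,-1),(-1,-1),(-1,1))])],True,col,1)
    out.append(cv2.resize(im,(380,440)) if 0 else cv2.copyMakeBorder(im,0,max(0,450-im.shape[0]),0,0,cv2.BORDER_CONSTANT))
cv2.imwrite("pics/s3.png",np.hstack(out)); print(np.hstack(out).shape)
```

```text
(450, 770, 3)
```

View pics/s3.png

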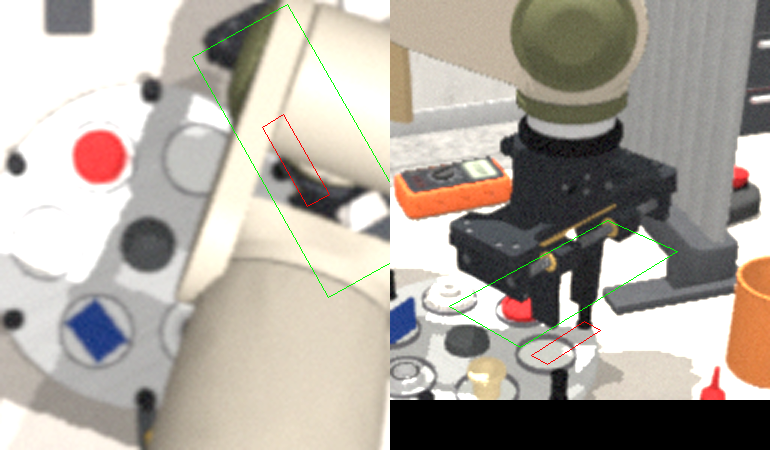

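Columns agree in both views, so only the visible height differs. The reported z=66 is still above the pegs, so I'll step down to it and re-measure.

Call:
drive_tool:
  moves:
    - [165,[0,0,-0.006],[0,0,0]]
    - [165,[0,0,-0.012],[0,0,0]]
    - [165,[0,0,-0.018],[0,0,0]]
    - [165,[0,0,-0.024],[0,0,0]]
    - [165,[0,0,-0.024],[0,0,0]]
    - [165,[0,0,-0.024],[0,0,0]]
    - [165,[0,0,-0.024],[0,0,0]]
    - [165,[0,0,-0.024],[0,0,0]]

```text
time: 4.27
ee_pos: [608.7, -110.7, 66.6]
tool_rot: [0.0, 0.516, 0.856, 0.0]
ft_force: [-0.2, -0.2, 0.0]
gripper_width: 31.1
grasp_force: 0.0
```

```bash
cat >> h.py <<'E'
def asc(c,x0,y0,x1,y1):
    g=c["img"].max(2)
    for y in range(y0,y1): print(y,"".join("#+-. "[min(4,int(v)//42)] for v in g[y,x0:x1]))
E
python3 - <<'E'
from h import *
c=read_camera("side"); s=state(); print(s["ee_pos"],s["ft_force"]); print(proj(c,s["ee_pos"])); asc(c,335,240,385,296)
E
```

```text
[ 608.77238032 -110.63792249   66.64798631] [ 0.03509849 -0.31120488  0.29180244]
[356.98421882 272.6891783 ]
240 ####++++++###########+-..+############+.  .++++---
241 #####+++############+.   +############+    -++++-+
242 ####++#############+    .+############+     -+++-+
243 ###################+    -+############-      -++++
244 ###################+    -#############-      .++++
245 ###################-    -#############-       -+++
246 ###################-    -#############-        -++
247 ###################-    -############+-         --
248 ##################+.    -############+.           
249 ##################+.    -############+            
250 ##################+.    -############+            
251 ##+###############+.    -############-            
252 ##+###############+.    .+##########+.            
253 ###++#############+.     .-+########-             
254 ##++-+#############+.....---++#####+              
255 ++---+#############+----------++#++-.             
256 -----+#############+------------+----             
257 -----+#############+-----------------.            

[... 1389 characters left out ...]
-----+#######+-----...---------------...
284 ---------------+#######+----....----------........
285 ---------------+#######+---.....---------.........
286 ---------------+#######+-.....----------..........
287 ---------------+#######+.....---------............
288 ---------------########+.....---------............
289 --------------+#########-...----------............
290 --------------+########+-.--------------..........
291 ---------------++######+-.------------............
292 -----------------++++++--------------.............
293 -----------------------------------...............
294 ---------------------------------.................
295 -------------------.------------..................
```

Run:
```python
from h import *
c=read_camera("top"); s=state()["ee_pos"]; t=np.array([.883,.469,0])
for z in(66,93): print(z,[proj(c,[*(s+k*t)[:2],z]).round(1) for k in(-33,-15,15,33)])
print("peg",proj(c,[606.9,-107.7,60])); asc(c,340,165,425,250)
```

```text
66 [array([383.9, 237.5]), array([379.9, 230.4]), array([373.2, 218.6]), array([369.1, 211.6])]
93 [array([385.7, 236.5]), array([381.5, 229.2]), array([374.7, 217.1]), array([370.5, 209.9])]
peg [374.87273411 225.65231927]
165         .....       ..                             ....                              
166       ........    ......                           ....                              
167      ...-----..  ...--..         .....             ....                              
168      ..------......---..       ...--.....          ....                              
169     ..--------...-----...    ...-----......        ....                              
170    ...-----------------...  ..----....--....       ..-.                              
171   ...-------------------....--++--..........       ..-.                              
172  ...------------------------++++-...........       ..-.                              
173 ..----------------------++++++++-...............   ..-.                              
174 ..---------------------+++#++++-............-..........       
[... 6073 characters left out ...]
     ............................--..  ...        .-++++++++++++-.....
243 --------.          ................................. ....      ..--+++++++++++--.....
244 --------.          .......................................    ..-+++++++++++++--.....
245 -------.           .......................................   .-+++++++++++++++-......
246 -------.          ...........................................--+++++++++++++++-......
247 ------.           .............................................---+++++++++++--......
248 ------.           ................................................--+++++++++-.......
249 ------.          ..--...............................................---++++++-.......
```

Run:
```python
from h import *
s=state()["ee_pos"].copy(); t=np.array([.883,.469,0]); n=np.array([.469,-.883,0])
for nm in("top","side"):
  c=read_camera(nm)
  for h,d,zb in(("H0",[0,0,0],64),("H1",[0,0,29],86),("H2",[12,43,0],86)):
    q=s+d; print(nm,h,"tip",proj(c,q).round(),"end face bottom/top",*[proj(c,q+93.5*t+j*37.5*n+[0,0,z]).round() for z in(zb,zb+60) for j in(-1,1)],"| other end",*[proj(c,q-93.5*t+j*37.5*n+[0,0,zb]).round() for j in(-1,1)])
print(state()["joint_pos"])
```

```text
top H0 tip [377. 224.] end face bottom/top [343. 191.] [374. 174.] [345. 186.] [378. 167.] | other end [387. 269.] [419. 252.]
top H1 tip [378. 223.] end face bottom/top [344. 187.] [377. 168.] [346. 181.] [381. 161.] | other end [391. 269.] [424. 250.]
top H2 tip [357. 219.] end face bottom/top [322. 184.] [354. 166.] [323. 178.] [357. 159.] | other end [367. 264.] [399. 246.]
side H0 tip [357. 273.] end face bottom/top [377. 212.] [412. 228.] [379. 182.] [415. 196.] | other end [300. 256.] [335. 277.]
side H1 tip [357. 259.] end face bottom/top [379. 186.] [415. 201.] [381. 154.] [418. 167.] | other end [299. 228.] [335. 248.]
side H2 tip [355. 257.] end face bottom/top [375. 189.] [408. 203.] [377. 159.] [412. 172.] | other end [300. 228.] [333. 247.]
[-3.70859309e-01  6.23878173e-01  1.30017119e+00 -6.38359151e-05
  1.21717327e+00 -8.56912175e-01]
```

Both cameras agree with the tool horizontally (top view corner (347,186) as predicted); only the tips show about 29 mm higher than reported. I'll keep descending in steps, watching force and picture.

Call:
drive_tool:
  moves:
    - [165,[0,0,-0.005],[0,0,0]]
    - [165,[0,0,-0.01],[0,0,0]]
    - [165,[0,0,-0.015],[0,0,0]]
    - [165,[0,0,-0.02],[0,0,0]]
    - [165,[0,0,-0.021],[0,0,0]]
    - [165,[0,0,-0.021],[0,0,0]]
    - [165,[0,0,-0.021],[0,0,0]]
    - [165,[0,0,-0.021],[0,0,0]]

```text
time: 5.13
ee_pos: [608.7, -110.6, 45.5]
tool_rot: [0.0, 0.516, 0.856, 0.0]
ft_force: [-0.8, -0.1, -0.2]
gripper_width: 30.9
grasp_force: 0.0
```

Run:
```python
from h import *
c=read_camera("side"); s=state(); print(s["ee_pos"],s["ft_force"]); print(proj(c,s["ee_pos"])); asc(c,335,250,385,296)
```

```text
[ 608.72875676 -110.63547152   45.57624737] [ 0.39559839 -0.61234685  0.21584059]
[356.58706099 282.43426922]
250 #####++++++++---+######+##############-           
251 ####+++++++##+++######+.-#############-           
252 #####++++###########+-. -#############-           
253 #####++############+.   -############+.           
254 ###################+    -############+            
255 ###################+-.--+############+            
256 ###################+----#############+            
257 ###################+----#############+            
258 ###################++---#############+            
259 ###################+++++#############+.           
260 ###################+++++#############+.           
261 ####+#############+---++############+--.          
262 ####+#############+-.--++###########+--..         
263 ##+++#############+-...--+##########+--..         
264 ##+++#############+-.....-+++#####++---.          
265 ##+++##############-......----+#++-----           
266 #++--+#############+.......-   --------.          
267 +--.-+#############+.........   ...----...  ......

[... 839 characters left out ...]
-----+#######+--------------------------
284 ---------------+#######+-------.---------------...
285 ---------------+#######+-----...------------......
286 ---------------+#######+----...-----------........
287 ---------------+#######+--...-----------..........
288 ---------------########+-...-----------...........
289 --------------+#########-..------------...........
290 --------------++#######+----------------..........
291 ---------------++######+----------------..........
292 -----------------++++++----------------...........
293 ---------------------------------------...........
294 -------------------------------------.............
295 ------------------------------------..............
```

Call:
drive_tool:
  moves:
    - [165,[0,0,-0.004],[0,0,0]]
    - [165,[0,0,-0.008],[0,0,0]]
    - [165,[0,0,-0.012],[0,0,0]]
    - [165,[0,0,-0.012],[0,0,0]]
    - [165,[0,0,-0.012],[0,0,0]]
    - [165,[0,0,-0.012],[0,0,0]]
    - [165,[0,0,-0.012],[0,0,0]]
    - [165,[0,0,-0.012],[0,0,0]]

```text
time: 5.85
ee_pos: [608.7, -110.6, 33.5]
tool_rot: [0.0, 0.516, 0.856, 0.0]
ft_force: [0.2, -1.0, 0.7]
gripper_width: 31.2
grasp_force: 0.0
```

Call:
drive_tool:
  moves:
    - [165,[0,0,-0.001],[0,0,0]]
    - [165,[0,0,-0.002],[0,0,0]]
    - [165,[0,0,-0.003],[0,0,0]]
    - [165,[0,0,-0.004],[0,0,0]]
    - [165,[0,0,-0.004],[0,0,0]]
    - [165,[0,0,-0.004],[0,0,0]]
    - [165,[0,0,-0.004],[0,0,0]]
    - [165,[0,0,-0.004],[0,0,0]]

```text
time: 6.52
ee_pos: [608.6, -110.6, 29.4]
tool_rot: [0.0, 0.516, 0.856, -0.0]
ft_force: [0.2, -0.1, 0.5]
gripper_width: 31.0
grasp_force: 0.0
```

Run:
```python
from h import *
c=read_camera("side"); s=state(); print(s["ee_pos"],s["ft_force"]); asc(c,335,255,385,296)
a=c["img"][225:305,300:410]; cv2.imwrite("pics/s4.png",cv2.resize(a[:,:,::-1],None,fx=6,fy=6,interpolation=cv2.INTER_CUBIC))
```

```text
[ 608.61005582 -110.57982522   29.40062449] [-0.24869196 -0.3166714   0.47335038]
255 ########+++-++-.-+####################-           
256 ######++++++-+---+####################-           
257 #####+++++-+++---+###################+.           
258 ####+++++-++++---+###################+.           
259 ####+++++++++---+####################+.           
260 ####++++++###+++######++#############+.           
261 ####++++############++++#############+-.          
262 ####+++############+---+#############+-..         
263 ####++#############-..--#############+-..         
264 ###################-...-#############+-..         
265 ##################+-...-#############+-           
266 ##################+-...+############+--.          
267 ##################+-...+#############--.    .. ...
268 ##################+-...+############+---..........
269 ##################+-...+############+..-..........
270 ####+#############+-...-+##########+-..-..........
271 ####+#############+-...--+#########+...---........
272 ##+###############+-.--++++-+####++-..-------.....
273 ##+################+-+++
[... 536 characters left out ...]
--++#########+--------------------------
284 --------------+########+--------------------------
285 ---------------+#######+----------------------.-..
286 ---------------+#######+--------------------......
287 ---------------+#######+-------------------.......
288 ---------------########+-----------------.........
289 --------------+#########---------------...........
290 --------------+#########----------------..........
291 ---------------++######+-----------------.........
292 -----------------++++++-------------------........
293 ------------------------------------------........
294 ----------------------------------------..........
295 ---------------------------------------...........
```

View pics/s4.png

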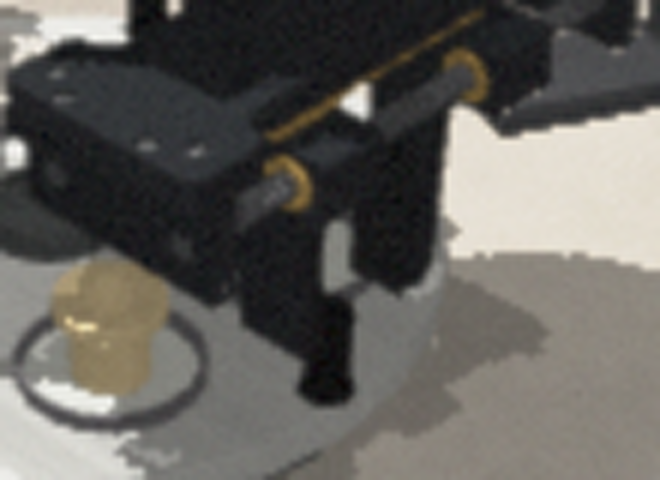

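The picture shows the left finger's lower edge at crop (245–300, 325–358), level with the peg's top at (325,290), and there's no contact force. I'll go lower gently.

Call:
drive_tool:
  moves:
    - [165,[0,0,-0.001],[0,0,0]]
    - [165,[0,0,-0.002],[0,0,0]]
    - [165,[0,0,-0.003],[0,0,0]]
    - [165,[0,0,-0.003],[0,0,0]]
    - [165,[0,0,-0.003],[0,0,0]]
    - [165,[0,0,-0.003],[0,0,0]]
    - [165,[0,0,-0.003],[0,0,0]]
    - [165,[0,0,-0.003],[0,0,0]]

```text
time: 7.23
ee_pos: [608.6, -110.6, 26.4]
tool_rot: [0.0, 0.516, 0.856, 0.0]
ft_force: [0.2, -0.2, 0.3]
gripper_width: 30.8
grasp_force: 0.0
```

Call:
drive_tool:
  moves:
    - [165,[0,0,-0.0015],[0,0,0]]
    - [165,[0,0,-0.003],[0,0,0]]
    - [165,[0,0,-0.0045],[0,0,0]]
    - [165,[0,0,-0.006],[0,0,0]]
    - [165,[0,0,-0.0075],[0,0,0]]
    - [165,[0,0,-0.009],[0,0,0]]
    - [165,[0,0,-0.01],[0,0,0]]
    - [165,[0,0,-0.01],[0,0,0]]

```text
time: 7.9
ee_pos: [608.5, -110.5, 16.1]
tool_rot: [-0.0, 0.516, 0.856, -0.0]
ft_force: [0.1, 0.8, 0.4]
gripper_width: 31.2
grasp_force: 0.0
```

Run:
```python
from h import *
c=read_camera("side"); s=state(); print(s["ee_pos"],s["ft_force"],s["grasp_force"]); asc(c,335,262,380,296)
p=np.array([553,-5.]); q=s["ee_pos"][:2]-p; print(np.degrees(np.arctan2(q[1],q[0])),np.hypot(*q))
b0=np.arctan2(q[1],q[0])
for dg in (-3,-6,-9,-12,-15,-18,-21,-24): 
    a=b0+np.radians(dg); print(dg,(p+np.hypot(*q)*np.array([np.cos(a),np.sin(a)])-s["ee_pos"][:2]).round(1))
```

```text
[ 608.52812307 -110.5672612    16.21677426] [-0.06533591  0.03422917  0.20003742] 0.0
262 #######++++-++-.-####################+-..    
263 ######+++--+-+-.-####################+-..    
264 #####+++++-+++--+####################+-.     
265 ####++++++++++--+####################+-      
266 ####+++++++++--+#####################+-.     
267 ####++++++###++#####++++#############+-.     
268 ####++++###########+---+#############+--.....
269 ####++#############--.-+############+---.....
270 ####++############+-..-+############+-.-.....
271 ##################+-..-+############+.----...
272 ##################+-.--+############+.------.
273 ##################+--++#############+.-------
274 ######################+#############+--------
275 ###################################+---------
276 ####+###################+##########+---------
277 ####+###################+++#######+----------
278 ####+###################---+#####++----------
279 ##+++##################+-----+#++------------
280 #++++##################+------++-------------
281 ##+++##################+-------------.-------
282 +++-+#####
[... 163 characters left out ...]
+---------------------
286 -------++##############+---------------------
287 --------++#############+---------------------
288 ----------+############+--------------------.
289 -----------++###########-------------------..
290 -------------++########+-----------------....
291 ---------------++######+------------------...
292 -----------------++++++-------------------...
293 -------------------------------------------..
294 -----------------------------------------....
295 ----------------------------------------.....
-62.255738797815575 119.28042206455916
-3 [-5.6 -2.8]
-6 [-11.3  -5.2]
-9 [-17.2  -7.4]
-12 [-23.2  -9.2]
-15 [-29.2 -10.8]
-18 [-35.3 -12. ]
-21 [-41.5 -12.9]
-24 [-47.7 -13.5]
```

The tips now straddle the peg: mid-tip row 281, peg rows 275–291. Now I'll swing along the arc.

Call:
drive_tool:
  moves:
    - [165,[-0.0056,-0.0028,0],[0,0,-0.0524]]
    - [165,[-0.0113,-0.0052,0],[0,0,-0.1047]]
    - [165,[-0.0172,-0.0074,0],[0,0,-0.157]]
    - [165,[-0.0232,-0.0092,0],[0,0,-0.209]]
    - [165,[-0.0292,-0.0108,0],[0,0,-0.262]]
    - [165,[-0.0353,-0.012,0],[0,0,-0.314]]
    - [165,[-0.0415,-0.0129,0],[0,0,-0.366]]
    - [165,[-0.0477,-0.0135,0],[0,0,-0.419]]

```text
time: 8.62
ee_pos: [561.0, -124.3, 16.5]
tool_rot: [0.0, 0.684, 0.729, 0.0]
ft_force: [2.1, -1.1, -0.9]
gripper_width: 31.3
grasp_force: 0.6
```

```bash
cat >> h.py <<'E'
def arc(dgs,r=119.3,p=np.array([553,-5.])):
    e=state()["ee_pos"]; q=e[:2]-p; b=np.arctan2(q[1],q[0]); print("ang",np.degrees(b).round(1),"r",np.hypot(*q).round(1),e.round(1),state()["ft_force"].round(1))
    for d in dgs:
        a=b+np.radians(d); print(d,((p+r*np.array([np.cos(a),np.sin(a)])-e[:2])/1000).round(4),np.radians(d).round(4))
E
python3 - <<'E'
from h import *
arc([-3*i for i in range(1,9)])
c=read_camera("top")
for n in("bushing","red_ring_3","blue_bracket","gear_24"):
  for m in masks_of("top",n)[:2]:
    ys,xs=np.nonzero(m["mask"]); b=at(c,[xs.mean(),ys.mean()],58 if n=="bushing" else 44)-[553,-5]; print(n,round(m["p"],2),np.degrees(np.arctan2(b[1],b[0])).round(1),np.hypot(*b).round(1))
print(pegs(c).round(), [np.degrees(np.arctan2(v[1]+5,v[0]-553)).round(1) for v in pegs(c)])
c=read_camera("side"); m=masks_of("side","bushing")[0]; ys,xs=np.nonzero(m["mask"]); b=at(c,[xs.mean(),ys.mean()],47)-[553,-5]; print("side",m["p"],b)
E
```

```text
ang -86.2 r 119.6 [ 561.  -124.3   16.5] [ 2.1 -1.1 -0.9]
-3 [-0.0063  0.    ] -0.0524
-6 [-0.0125  0.0001] -0.1047
-9 [-0.0187  0.0005] -0.1571
-12 [-0.0249  0.0012] -0.2094
-15 [-0.0311  0.0023] -0.2618
-18 [-0.0372  0.0037] -0.3142
-21 [-0.0432  0.0054] -0.3665
-24 [-0.0491  0.0074] -0.4189
red_ring_3 0.82 9.1 76.6
blue_bracket 0.63 127.3 75.7
gear_24 0.6 -178.2 144.7
gear_24 0.5 68.2 77.4
[[ 660.  -47.   29.]
 [ 643.   67.   22.]
 [ 629.  -94.    6.]
 [ 619.  -88.    6.]
 [ 593.  -84.   67.]
 [ 539. -122.   35.]
 [ 536.  109.   32.]
 [ 447.   37.   32.]] [np.float64(-21.7), np.float64(38.4), np.float64(-49.3), np.float64(-51.7), np.float64(-63.2), np.float64(-96.9), np.float64(98.4), np.float64(158.4)]
side 0.82 [-33.62374338 -75.8066639 ]
```

The push works: the carousel turned -19°, with pegs now at 38.4° mod 60. Next, two more arcs of 24°.

Call:
drive_tool:
  moves:
    - [165,[-0.0063,0,0],[0,0,-0.0524]]
    - [165,[-0.0125,0.0001,0],[0,0,-0.1047]]
    - [165,[-0.0187,0.0005,0],[0,0,-0.157]]
    - [165,[-0.0249,0.0012,0],[0,0,-0.209]]
    - [165,[-0.0311,0.0023,0],[0,0,-0.262]]
    - [165,[-0.0372,0.0037,0],[0,0,-0.314]]
    - [165,[-0.0432,0.0054,0],[0,0,-0.366]]
    - [165,[-0.0491,0.0074,0],[0,0,-0.419]]

```text
time: 9.63
ee_pos: [512.1, -117.0, 16.5]
tool_rot: [0.001, 0.821, 0.572, 0.0]
ft_force: [0.2, -0.3, 0.2]
gripper_width: 31.2
grasp_force: 0.6
```

Run:
```python
from h import *
arc([-3*i for i in range(1,9)])
c=read_camera("top"); P=pegs(c); print([(np.degrees(np.arctan2(v[1]+5,v[0]-553)).round(1),np.hypot(v[1]+5,v[0]-553).round()) for v in P])
```

```text
ang -110.1 r 119.2 [ 512.1 -117.    16.5] [ 0.2 -0.3  0.2]
-3 [-0.0058  0.0022] -0.0524
-6 [-0.0115  0.0048] -0.1047
-9 [-0.0171  0.0077] -0.1571
-12 [-0.0224  0.0109] -0.2094
-15 [-0.0276  0.0143] -0.2618
-18 [-0.0327  0.0181] -0.3142
-21 [-0.0375  0.022 ] -0.3665
-24 [-0.0421  0.0263] -0.4189
[(np.float64(14.3), np.float64(115.0)), (np.float64(-45.4), np.float64(114.0)), (np.float64(-64.5), np.float64(134.0)), (np.float64(-72.9), np.float64(142.0)), (np.float64(-73.3), np.float64(94.0)), (np.float64(73.9), np.float64(115.0)), (np.float64(-83.5), np.float64(79.0)), (np.float64(-124.7), np.float64(13.0)), (np.float64(-125.0), np.float64(122.0)), (np.float64(-123.7), np.float64(138.0)), (np.float64(134.0), np.float64(115.0)), (np.float64(-122.6), np.float64(158.0)), (np.float64(-166.4), np.float64(114.0))]
```

Call:
drive_tool:
  moves:
    - [165,[-0.0058,0.0022,0],[0,0,-0.0524]]
    - [165,[-0.0115,0.0048,0],[0,0,-0.1047]]
    - [165,[-0.0171,0.0077,0],[0,0,-0.157]]
    - [165,[-0.0224,0.0109,0],[0,0,-0.209]]
    - [165,[-0.0276,0.0143,0],[0,0,-0.262]]
    - [165,[-0.0327,0.0181,0],[0,0,-0.314]]
    - [165,[-0.0375,0.022,0],[0,0,-0.366]]
    - [165,[-0.0421,0.0263,0],[0,0,-0.419]]

```text
time: 10.35
ee_pos: [470.2, -90.5, 16.5]
tool_rot: [0.0, 0.921, 0.389, 0.0]
ft_force: [0.3, 0.4, 0.4]
gripper_width: 31.2
grasp_force: 0.5
```

Run:
```python
from h import *
arc([-2*i for i in range(1,9)])
c=read_camera("top"); P=pegs(c); print([(np.degrees(np.arctan2(v[1]+5,v[0]-553)).round(1)) for v in P if abs(np.hypot(v[1]+5,v[0]-553)-116)<3])
```

```text
ang -134.1 r 119.0 [470.2 -90.5  16.5] [0.3 0.4 0.4]
-2 [-0.0032  0.0027] -0.0349
-4 [-0.006   0.0058] -0.0698
-6 [-0.0087  0.0089] -0.1047
-8 [-0.0113  0.0122] -0.1396
-10 [-0.0138  0.0155] -0.1745
-12 [-0.0162  0.0189] -0.2094
-14 [-0.0185  0.0224] -0.2443
-16 [-0.0206  0.026 ] -0.2793
[np.float64(-9.8), np.float64(49.9), np.float64(-70.0), np.float64(109.7), np.float64(169.6)]
```

Call:
drive_tool:
  moves:
    - [165,[-0.0032,0.0027,0],[0,0,-0.0349]]
    - [165,[-0.006,0.0058,0],[0,0,-0.0698]]
    - [165,[-0.0087,0.0089,0],[0,0,-0.1047]]
    - [165,[-0.0113,0.0122,0],[0,0,-0.1396]]
    - [165,[-0.0138,0.0155,0],[0,0,-0.1745]]
    - [165,[-0.0162,0.0189,0],[0,0,-0.2094]]
    - [165,[-0.0185,0.0224,0],[0,0,-0.2443]]
    - [165,[-0.0206,0.026,0],[0,0,-0.2793]]

```text
time: 11.07
ee_pos: [449.8, -64.6, 16.5]
tool_rot: [0.0, 0.966, 0.258, 0.0]
ft_force: [1.8, -0.4, 0.2]
gripper_width: 31.1
grasp_force: 0.5
```

```bash
cat >> h.py <<'E'
def check(p=np.array([553,-5.])):
    c=read_camera("top"); P=pegs(c); f=lambda v:np.degrees(np.arctan2(v[1]-p[1],v[0]-p[0]))
    a=np.array([f(v) for v in P if abs(np.hypot(*(v[:2]-p))-116)<4]); print("pegs",a.round(1),"mod60",(a%60).round(1))
    for n in("bushing","red_ring_3","blue_bracket","gear_24","ball_bearing"):
        for m in masks_of("top",n)[:1]:
            ys,xs=np.nonzero(m["mask"]); b=at(c,[xs.mean(),ys.mean()],54 if n=="bushing" else 42); print(n,round(m["p"],2),f(b).round(1),np.hypot(*(b-p)).round(1))
    im=c["img"].astype(int); y=(im[:,:,0]>100)&(im[:,:,2]<.55*im[:,:,0])&(im[:,:,1]>.65*im[:,:,0]); y[:304]=0;y[335:]=0;y[:,:318]=0;y[:,350:]=0
    ys,xs=np.nonzero(y)
    if len(xs): q=at(c,[xs.mean(),ys.mean()],28); print("ptr",len(xs),f(q).round(1),np.hypot(*(q-p)).round(1))
    return c
E
python3 - <<'E'
from h import *
arc([-1,-2,-3,2,4,5]); check()
E
```

```text
ang -150.0 r 119.1 [449.8 -64.6  16.5] [ 1.8 -0.4  0.2]
-1 [-0.0012  0.0017] -0.0175
-2 [-0.0022  0.0036] -0.0349
-3 [-0.0031  0.0054] -0.0524
2 [ 0.002  -0.0037] 0.0349
4 [ 0.0043 -0.0071] 0.0698
5 [ 0.0054 -0.0089] 0.0873
pegs [-25.9  33.6 -86.2  93.1 153.5] mod60 [34.1 33.6 33.8 33.1 33.5]
bushing 0.37 176.0 71.8
red_ring_3 0.51 -55.3 74.7
blue_bracket 0.66 63.0 75.2
gear_24 0.63 4.1 75.2
ball_bearing 0.53 122.5 75.9
```

Near the target (33.6°, aiming for about 32.8°). I'll release the contact, lift off and retreat for a clear look.

Call:
drive_tool:
  moves:
    - [165,[0.002,-0.0037,0],[0,0,0.0349]]
    - [165,[0.0037,-0.006,0],[0,0,0.06]]
    - [165,[0.0037,-0.006,0],[0,0,0.06]]
    - [165,[0.0037,-0.006,0.01],[0,0,0.06]]
    - [165,[0.0037,-0.006,0.03],[0,0,0.06]]
    - [165,[0.0037,-0.006,0.055],[0,0,0.06]]
    - [165,[0.0037,-0.006,0.085],[0,0,0.06]]
    - [165,[0.0037,-0.006,0.12],[0,0,0.06]]

```text
time: 12.03
ee_pos: [452.0, -70.1, 136.9]
tool_rot: [-0.001, 0.958, 0.286, -0.001]
ft_force: [0.5, 0.7, -0.2]
gripper_width: 31.1
grasp_force: 0.0
```

Call:
drive_tool:
  moves:
    - [165,[0,-0.03,0.02],[0,0,0]]
    - [165,[0,-0.065,0.02],[0,0,0]]
    - [165,[0,-0.1,0.02],[0,0,0]]
    - [165,[0,-0.135,0.02],[0,0,0]]
    - [165,[0,-0.17,0.02],[0,0,0]]
    - [165,[0,-0.205,0.02],[0,0,0]]
    - [165,[0,-0.24,0.02],[0,0,0]]
    - [165,[0,-0.275,0.02],[0,0,0]]

```text
time: 12.7
ee_pos: [452.3, -347.1, 156.2]
tool_rot: [-0.0, 0.958, 0.286, -0.0]
ft_force: [1.4, -0.2, 0.6]
gripper_width: 31.1
grasp_force: 0.0
```

Run:
```python
from h import *
print(state()["ee_pos"])
c=check(); p,r=fit(pegs(c)); print(p.round(2),np.degrees(p[2])%60,r)
overlay(c,553,-5,np.radians(33.6),np.radians(-177.2),"ov1",(262,182,402,337),3.8)
```

```text
[ 452.32590301 -347.05428103  156.2074388 ]
pegs [ -27.    32.7  -87.2   92.1 -147.7  152.3] mod60 [33.  32.7 32.8 32.1 32.3 32.3]
bushing 0.67 -178.2 144.5
red_ring_3 0.62 -56.9 73.8
blue_bracket 0.6 63.0 75.7
gear_24 0.57 3.5 76.8
ball_bearing 0.49 121.6 75.8
ptr 140 -177.4 151.7
[553.48  -4.37  -9.9 ] 32.51982856202699 [-1.  -1.   0.   0.4  0.4  0.8  0.7 -0.5  1.7 -1.6  0.5 -0.7]
```

View pics/ov1.png

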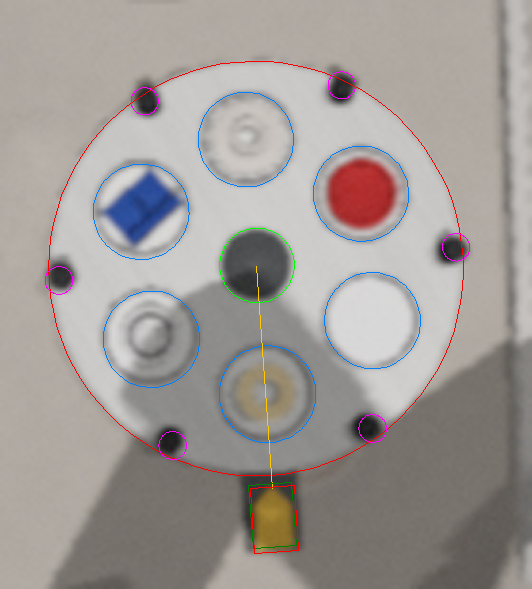

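The clear view shows the bushing at crop (265,392), on the axis–pointer line (266,392). The pocket is at about -177.4° and the pointer at -177.3°. All parts are in their pockets and the arm is clear, so I'll hand in.

```bash
python3 -c "
from bench import close_job
print(close_job())"
```

```text
the job is handed in; nothing more can be done
None
```

I turned the carousel about 85° by its pegs and handed the job in: the bushing lines up with the yellow pointer to within the camera measurement (about a degree), the carousel is at rest with all parts in their pockets, and the arm is clear.

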